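# Set the narrow gap gauge in the bolted plates

## Task

Take the gauge with the narrow tongue by its tongue and draw it out of the grey rack, put it down clear of the rack and let go of it, then take it again from behind its tongue (the upright fin is its handle) and slide the tongue into the gap of the bolted plate jig until its shoulders are fully home against the jig, lying flat on the jig's front ledge. Leave the broad-tongued gauge in the rack and the other things on the table where they are.

Things in the scene. Friction and masses are not known exactly. Their poses are not given: they have to be found in the camera images.
- narrow_gauge: Flat bare-metal gauge, 150 mm long, 8 mm thick, narrow tongue; in either bay at the start, tongue sticking out. Origin: underside, middle of the shoulder line. +x to the tongue's tip, +z up on the fin's side. Tongue 30 mm wide, x 0 to 80 mm, tip corners rounded. Body 56 mm wide, x -70 to 0; shoulders at x = 0 stand 13 mm out each side. 0.18 to 0.35 kg.
- narrow_tip (a point): Middle of the narrow gauge's tip on its underside, x = 80 mm from its origin; axes as the gauge's.
- narrow_fin (a point): Handle of the narrow gauge: top middle of its upright fin, at x = -37, z = 42 mm of the gauge. The fin is 12 mm thick in y, 46 mm long in x (from x = -60 to -14 mm) and rises from z = 8 to 42 mm along the middle of the body. Axes as the gauge's.
- broad_gauge: Gauge of the same build and axes (body, fin, 80 mm tongue, 8 mm thick), but its tongue is broad, 46 mm, and does not fit the gap. It lies in the rack's other bay and stays there.
- gauge_rack: Low grey roofed sheet-metal rack, fixed, on the robot's left, 186 mm wide, 100 deep, 59 high. Origin: on the table under the middle of its mouth; +x points out of the mouth, roughly to the robot's right. Two bays, centres y = +52 and -52 mm, 65 mm wide; floor z = 8 mm, ends at the mouth (x = 0); roof's underside z = 55. Gauge shoulders start 12 mm inside to 4 mm outside the mouth.
- gap_jig: Steel plate jig, fixed, on the robot's right. Origin: on the table under the middle of the gap's mouth; +x runs into the gap, roughly to the robot's right (mouth faces the rack). Base plate 120 mm wide, top z = 16, x -70 to 100; its part before the mouth is an open ledge. Cover plate bolted on two spacer strips, x 0 to 100, top z = 35, bolt heads to z = 44 mm.
- gap_mouth (a point): Middle of the gap's mouth on the gap floor: z = 16 mm above the jig's origin, axes as the jig's. Gap 36 mm wide (mouth corners rounded, 5 mm radius), 11 mm high, floor level with the ledge, 100 mm deep, open at the far end. The gauge's shoulders stop against the strips' front ends here: fully home, the gauge's origin is at this point.
- angle_iron: grey L-shaped angle-iron offcut standing on one leg, 90 x 50 x 70 mm; bystander
- square_tube: dark square-tube offcut, 40 x 85 x 40 mm, lying; bystander
- clamp: small blue G-clamp, 128 x 118 x 18 mm, lying; bystander
- pipe_piece: short piece of pale pipe, 34 mm diameter, 80 mm long, lying; bystander
Mind the look-alikes: they are no part of the job. Leave any pink look-alike of the narrow_gauge alone.

How it is judged:
By the outcome, as a careful person would: the job done as asked, in the order asked, and still so for the second after the job is handed in, with the robot touching nothing.
It also fails if it takes over 54 s, if anything falls off the work surface, if the arm or the gripper's body presses on something with over 40 N, if the wrist force passes 120 N, or if a joint passes its speed limit or range.

## Robot

A 6-joint arm with a two-finger parallel gripper is mounted at the origin on the work surface; the furniture and walls round the work are solid. World frame = base frame: x ahead of the robot, y to its left, z up, the work surface at z = 0. Lengths are in m, angles in rad, forces in N, time in s.
With the tool pointing down it reaches from about 0.375 to 0.9 m from the base axis. Payload 3.1 kg.
Tool frame: the origin (TCP) lies at the very end of the fingers, on their centre line; the grasp point (between the pads) lies 19 mm behind it; z points along the fingers, y is the direction in which the jaws open and shut (so a half turn about z gives the same grasp; the last joint's range is limited). The gripper opens to 85 mm and grips with 20 to 120 N. Pads are 22 mm wide; open, the fingers measure 114 mm over their backs; the gripper's body (76 mm by 85 mm) begins 54 mm behind the grasp point. The pads swing forward as they close: fully open they stand 13 mm farther back than shut.
Start: joints at [-1.351, 0.527, 1.433, -0, 1.181, -0.178], TCP at [0.243, -0.576, 0.231] pointing down, gripper open.
Joint ranges: [-3.08, 3.08], [-0.75, 2.2], [0.22, 2.44], [-1.43, 4.57], [0, 2.65], [-2.85, 2.85]. Speed limits (rad/s): [2.79, 2.79, 3.14, 3.14, 3.14, 3.14].

## Interface

Orientations are given as a unit quaternion [x, y, z, w].
In Python, from station import * gives the robot as it stands.
- The arm moves only by the tool jog_arm, never from a script. Its argument "motion" is a list of rows, each a list of 5 numbers: the shift along the world's x, y, z in cm, then the turn about the world's z in degrees, then the closure in counts, from 0 (fully open) to 255 (shut). In form: [[tx, ty, tz, yaw, jaw], ...]. A call has 1 to 10 rows; each row shifts and turns the pose as measured when the row begins; what a row does not reach is not made up. A row lasts 1/12 s, in which the tool goes at most 41.7 mm and 7.16 degrees, less where a joint would pass 70% of its speed; a pose out of reach is approached as far as the arm can. A call with a gripper value outside its range is refused whole. The fingers move at their own pace and stop on an object; "squeeze" is the grip in N (left out, the last holds). Time passes only in rows, so rows that do not move let the fingers close. It gives the time, the measured TCP pose, the force and the opening at its end, in the units of the state.
- sense(): the state, without advancing time (a new reading comes with each control period).
- snapshot(name): name is "side" or "top"; returns a dict with "img" (400x640x3 uint8, red, green, blue), "depth" (400x640 float32, m along the optical axis (not along the pixel's ray), 0 where there is no reading), "intrinsics" (3x3 intrinsics, pixels), "dist_coeffs" ([k1, k2, p1, p2, k3] as OpenCV has them; the pictures are not rectified), "eye" and "attitude" of the camera in the world. Camera axes: x right, y down, z forward; pixel columns grow to the right and rows downward; lengths in m; the calibration is good to about 2 mm. A picture is of the moment at which its call begins.
- sign_off(): hands the job in, once; it reports no verdict.
The state is a dict: "t": time; "q": joint angles; "qd": joint speeds; "tau": joint torques, N m; "tcp_pos": TCP position; "tool_rot": TCP orientation; "force": force on the tool from outside, world axes, zero at the start; "ft_torque": the same for the moment, N m; "finger_gap": opening from 0.0 (shut) to 1.0 (fully open).
Only numpy, scipy, OpenCV 4.12 (cv2) and the standard library are available. Lean on these libraries where they do the work, as an engineer would, in place of code of your own. Each camera call takes 0.05 s, during which the arm holds its last target.

## Working session

There is one attempt and no reset: what is moved stays moved. The work goes in short steps, Python scripts to look and compute and a tool call to move; the robot and the scene stay as the last step left them, time stands still between calls to the robot, and variables do not carry over. Pictures are saved under pics/ and viewed, and the job is handed in when it is done.

Besides the shell and the picture viewer there is one more tool, called by a JSON object that holds its "op" and its "data". jog_arm: Moves the arm, as the interface text tells. Its arguments: {"type":"object","properties":{"motion":{"type":"array","items":{"type":"array","items":{"type":"number"}}},"squeeze":{"type":"number"}},"required":["motion"]}

```bash
ls; mkdir -p pics; cat > h.py <<'E'
from station import *
import numpy as np, cv2, pickle
from scipy.spatial.transform import Rotation as R
def shot(n,tag):
    s=snapshot(n); pickle.dump(s,open(f'pics/{tag}.pkl','wb')); cv2.imwrite(f'pics/{tag}.png',s['img'][:,:,::-1]); return s
def load(tag): return pickle.load(open(f'pics/{tag}.pkl','rb'))
def rot(s):
    a=np.array(s['attitude'],float)
    return a if a.shape==(3,3) else R.from_quat(a).as_matrix()
def rays(s,px):
    px=np.array(px,float).reshape(-1,1,2)
    n=cv2.undistortPoints(px,np.array(s['intrinsics'],float),np.array(s['dist_coeffs'],float)).reshape(-1,2)
    return np.c_[n,np.ones(len(n))]@rot(s).T
def onz(s,px,z):
    d=rays(s,px); e=np.array(s['eye']); return e+d*((z-e[2])/d[:,2])[:,None]
def dep(s,px):
    d=rays(s,px); p=np.array(px,int).reshape(-1,2); return np.array(s['eye'])+d*s['depth'][p[:,1],p[:,0]][:,None]
def proj(s,P):
    r=rot(s).T; rv=cv2.Rodrigues(r)[0]; return cv2.projectPoints(np.array(P,float).reshape(-1,1,3),rv,-r@np.array(s['eye']),np.array(s['intrinsics'],float),np.array(s['dist_coeffs'],float))[0].reshape(-1,2)
E
python3 - <<'E'
from h import *
for n in('top','side'):
    s=shot(n,n+'0'); print(n,s['eye'],s['attitude'],s['intrinsics'],s['dist_coeffs'])
print(sense())
E
```

```text
pics
top [ 0.47327314 -0.07678014  1.1243188 ] [ 0.70707706 -0.70641498  0.02206776 -0.02308504] [[371.70415397   0.         320.18406686]
 [  0.         371.70415397 206.63256286]
 [  0.           0.           1.        ]] [0.02387471 0.         0.         0.         0.        ]
side [-0.09793784 -1.16735221  0.77272355] [ 0.83711439 -0.22121065  0.1276139  -0.48375619] [[439.26014189   0.         314.57543309]
 [  0.         439.26014189 199.17030579]
 [  0.           0.           1.        ]] [0.02793401 0.         0.         0.         0.        ]
{'t': 0.1, 'q': array([-1.35050332e+00,  5.28383162e-01,  1.43376138e+00, -7.40144241e-06,
        1.18140485e+00, -1.78521033e-01]), 'qd': array([-0.00139039, -0.0025119 , -0.00426676, -0.00045727, -0.00121   ,
        0.00012229]), 'tau': array([-6.41978422e-04, -4.43305957e+01, -1.78586018e+01, -3.03326615e-04,
        3.85988955e-03,  3.55275404e-06]), 'tcp_pos': array([ 0.24257508, -0.57531332,  0.23042942]), 'tool_rot': array([ 9.80183465e-01,  1.98089420e-01, -2.38542343e-05, -9.78082019e-04]), 'force': array([ 0.39107319,  0.94471583, -1.07282357]), 'ft_torque': array([ 0.0029865 , -0.01209558,  0.0583297 ]), 'finger_gap': 0.9995461524632537}
```

View pics/top0.png

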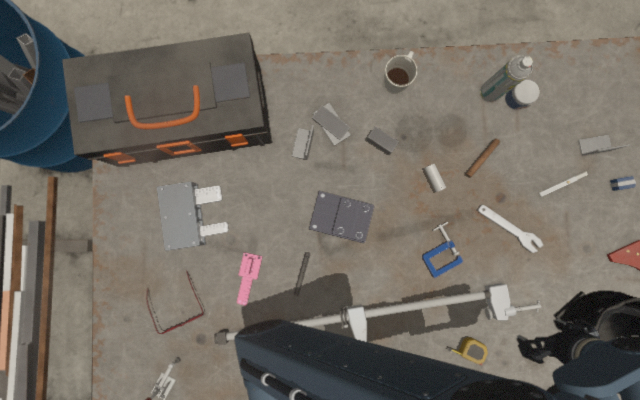

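View pics/side0.png

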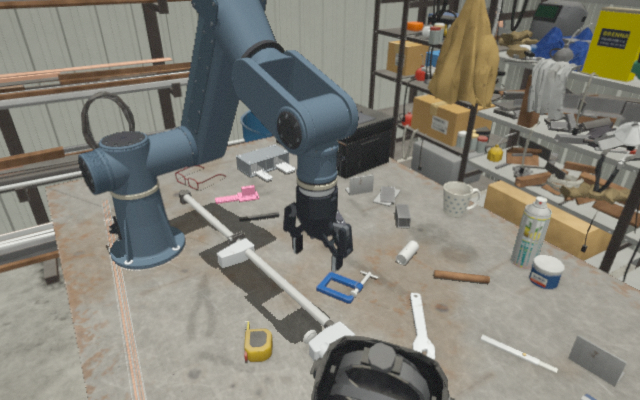

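The top view shows the grey rack at about (180,215), with tongues at (207,195) and (213,229). The dark jig is at (341,216) and the pink look-alike at (248,277). Next I'll crop closer.

```bash
python3 - <<'E'
from h import *
s=load('top0'); i=s['img'][:,:,::-1]
a=cv2.resize(i[170:260,145:245],None,fx=6,fy=6,interpolation=cv2.INTER_CUBIC)
b=cv2.resize(i[180:250,300:385],None,fx=8,fy=8,interpolation=cv2.INTER_CUBIC)
cv2.imwrite('pics/ca.png',a);cv2.imwrite('pics/cb.png',b)
s=load('side0'); i=s['img'][:,:,::-1]
cv2.imwrite('pics/cc.png',cv2.resize(i[130:215,220:320],None,fx=6,fy=6,interpolation=cv2.INTER_CUBIC))
E
```

```text
(no output)
```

View pics/ca.png

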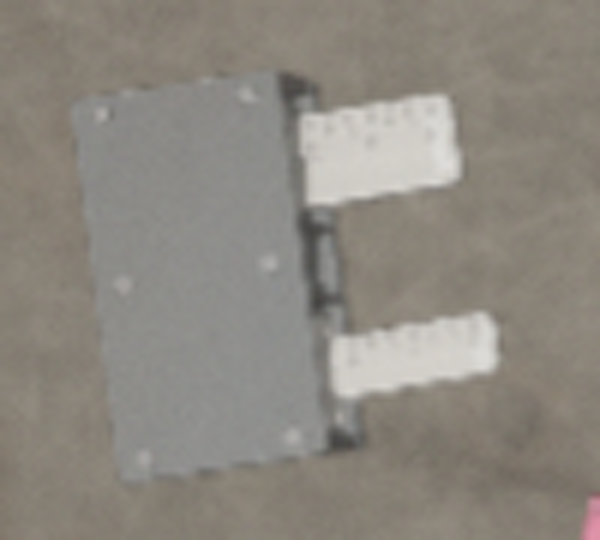

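View pics/cb.png

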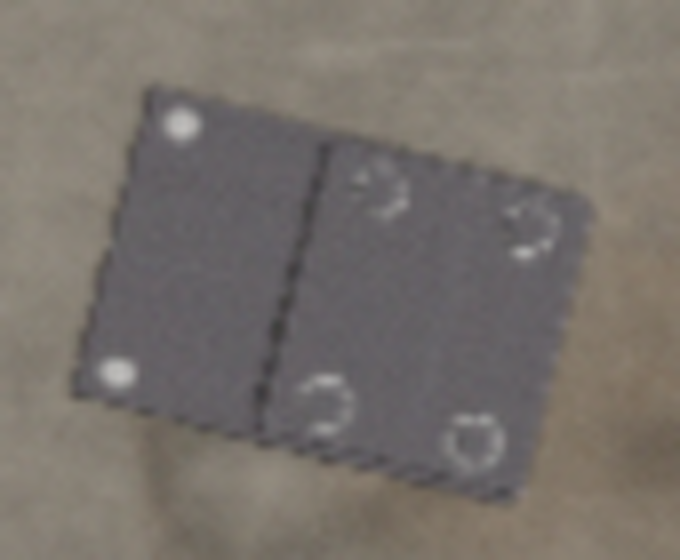

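View pics/cc.png

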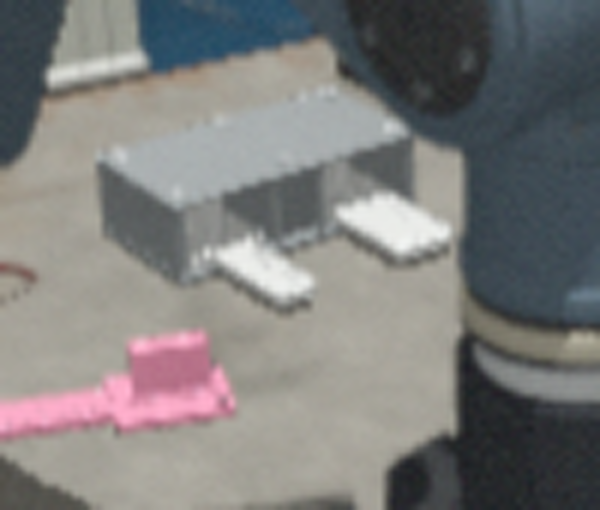

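Possible targets: the narrow white tongue at (214,229), the broad white tongue at (208,195) and the pink look-alike at (248,277). In the crops the tongue at (214,229) is clearly the narrower, and it's bare metal, so I choose that one. Measuring it now.

```bash
cat >> h.py <<'E'
def rect(s,mask,z):
    c=max(cv2.findContours(mask.astype(np.uint8),0,cv2.CHAIN_APPROX_NONE)[0],key=cv2.contourArea)
    P=onz(s,c.reshape(-1,2),z)[:,:2]
    r=cv2.minAreaRect((P*1000).astype(np.float32)); return r,P
E
python3 - <<'E'
from h import *
s=load('top0'); g=s['img'].min(2)
# tongues
for nm,(x0,y0,x1,y1) in dict(broad=(190,180,235,212),narrow=(195,214,245,245)).items():
    m=np.zeros(g.shape,bool); m[y0:y1,x0:x1]=g[y0:y1,x0:x1]>195
    r,P=rect(s,m,.016); print(nm,m.sum(),r)
    print(onz(s,cv2.boxPoints(cv2.minAreaRect(cv2.findNonZero(m.astype(np.uint8)))),.016)[:,:2].round(4).tolist())
    ys,xs=np.nonzero(m); print('depth z',np.median(dep(s,np.c_[xs,ys])[:,2]))
def c(x0,y0,f,L): return [((u+.5)/f-.5+x0,(v+.5)/f-.5+y0) for u,v in L]
ro=onz(s,c(145,170,6,[(283,72),(328,450),(122,482),(73,102)]),.059); print('rack roof',ro.round(4))
w=ro[0]-ro[1];print('w',np.linalg.norm(w), np.degrees(np.arctan2(w[1],w[0])),np.linalg.norm(ro[0]-ro[3]), np.linalg.norm(ro[1]-ro[2]))
le=onz(s,c(300,180,8,[(150,86),(74,396)]),.016)
co=onz(s,c(300,180,8,[(330,140),(595,205),(518,502),(262,432)]),.035)
print(le.round(4),co.round(4))
for a,b in((le[0],le[1]),(co[0],co[3]),(co[1],co[2]),(co[0],co[1]),(co[3],co[2])):
    d=b-a;print(np.linalg.norm(d).round(4),np.degrees(np.arctan2(d[1],d[0])).round(2))
# heights
print(dep(s,[[320,205],[350,215],[175,215]])[:,2])
E
```

```text
broad 252 ((579.40869140625, 259.7208557128906), (40.27592468261719, 68.32998657226562), 10.169022560119629)
[[0.5931, 0.2973], [0.6052, 0.2299], [0.5657, 0.2222], [0.5536, 0.2895]]
depth z 0.01640352593735106
narrow 179 ((477.5874328613281, 240.84539794921875), (24.753307342529297, 75.700439453125), 10.350700378417969)
[[0.4829, 0.2805], [0.4966, 0.2059], [0.4723, 0.2011], [0.4587, 0.2755]]
depth z 0.016367990973295
rack roof [[0.6133 0.2944 0.059 ]
 [0.4328 0.269  0.059 ]
 [0.4178 0.3656 0.059 ]
 [0.5986 0.3939 0.059 ]]
w 0.18223931662943862 8.02535538994768 0.10061950730875178 0.09779850213371201
[[ 0.5931 -0.0695  0.016 ]
 [ 0.4772 -0.0414  0.016 ]] [[ 0.5712 -0.1358  0.035 ]
 [ 0.5473 -0.233   0.035 ]
 [ 0.4388 -0.204   0.035 ]
 [ 0.4641 -0.1107  0.035 ]]
0.1193 166.36
0.11 166.8
0.1124 165.06
0.1 -103.8
0.0967 -105.19
[0.01563647 0.03282819 0.0601547 ]
```

Everything checks out:

| Item | Measured |
|---|---|
| Tongue top height | 16 mm |
| Tongue width, narrow vs broad | about 28 vs 43 mm |
| Jig base width | 119 mm |
| Jig mouth (from ledge and from cover) | (0.518, -0.123), agreeing within 1 mm |

The tongue grasp point is about (0.478, 0.239), with the gauge axis at about -81°. Tool yaw has to turn about +76°.

{"op": "jog_arm", "data": {"motion": [[2.5, 2.5, 0, 6.5, 0], [2.5, 3, 0, 6.5, 0], [2.5, 3, 0, 6.5, 0], [2, 3.5, 0, 6.5, 0], [2, 3.5, 0, 6.5, 0], [2, 3.5, 0, 6.5, 0], [2, 3.5, 0, 6.5, 0], [1.5, 3.8, 0, 6.5, 0], [1, 3.8, 0, 6.5, 0], [1, 3.8, 0, 6.5, 0]], "squeeze": 60}}

```text
t: 0.93
tcp_pos: [0.433, -0.2324, 0.2259]
tool_rot: [0.707, 0.707, -0.0, 0.001]
force: [0.1, -0.4, -0.3]
finger_gap: 1.003
```

{"op": "jog_arm", "data": {"motion": [[0.5, 4, 0, 3, 0], [0.5, 4, 0, 3, 0], [0.5, 4, 0, 1, 0], [0.5, 4, 0, 0, 0], [0.5, 4, 0, 0, 0], [0.5, 4, 0, 0, 0], [0.5, 4, 0, 0, 0], [0.5, 4, 0, 0, 0], [0.5, 4, 0, 0, 0], [0, 4, 0, 0, 0]]}}

```text
t: 1.77
tcp_pos: [0.4759, 0.1819, 0.2244]
tool_rot: [0.659, 0.752, -0.0, -0.0]
force: [0.9, -1.7, -0.2]
finger_gap: 0.998
```

```bash
cat >> h.py <<'E'
def st():
    s=sense(); x=R.from_quat(s['tool_rot']).as_matrix()
    print('t',round(s['t'],2),'tcp',s['tcp_pos'].round(4),'yawx',np.degrees(np.arctan2(x[1,0],x[0,0])).round(2),'tilt',np.degrees(np.arccos(-x[2,2])).round(2),'F',s['force'].round(1),'T',s['ft_torque'].round(2),'gap',round(s['finger_gap']*85,1))
E
python3 -c "
from h import *
st()"
```

```text
t 1.77 tcp [0.4759 0.1819 0.2244] yawx 97.55 tilt 0.03 F [ 0.9 -1.7 -0.2] T [ 0.   -0.03  0.02] gap 84.8
```

{"op": "jog_arm", "data": {"motion": [[0.1, 3, -3, 1.4, 0], [0.1, 2.6, -4, 0, 0], [0, 0, -4, 0, 0], [0, 0, -4, 0, 0], [0, 0, -2, 0, 0], [0, 0, 0, 0, 0]]}}

```text
t: 2.27
tcp_pos: [0.4788, 0.247, 0.0567]
tool_rot: [0.644, 0.765, 0.007, 0.004]
force: [0.4, -0.2, 0.0]
finger_gap: 1.0
```

```bash
python3 -c "
from h import *
st()
s=shot('top','top1');s=shot('side','side1')
i=s['img'][100:230,200:340,::-1];cv2.imwrite('pics/c1.png',cv2.resize(i,None,fx=4,fy=4,interpolation=cv2.INTER_CUBIC))
"
```

```text
t 2.27 tcp [0.4788 0.247  0.0567] yawx 99.86 tilt 0.87 F [ 0.4 -0.2  0. ] T [ 0.01 -0.    0.04] gap 85.0
```

View pics/c1.png

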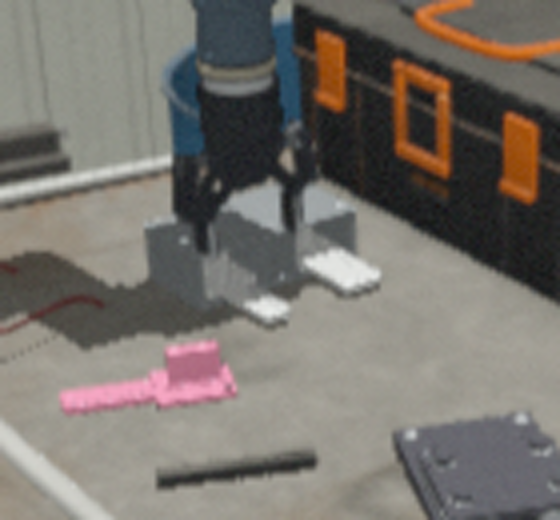

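The side crop shows the fingers straddling the narrow tongue at about crop (265,310). The broad tongue at (340,268) is clear of the right finger. I'll correct y, then descend.

{"op": "jog_arm", "data": {"motion": [[0, -0.7, -2, -0.8, 0], [0, 0, -1.5, 0, 0], [0, 0, -1, 0, 0], [0, 0, 0, 0, 0]]}}

```text
t: 2.7
tcp_pos: [0.4877, 0.2409, 0.021]
tool_rot: [0.65, 0.76, 0.015, 0.01]
force: [0.7, -0.1, 0.1]
finger_gap: 1.0
```

```bash
python3 -c "
from h import *
st()"
```

```text
t 2.7 tcp [0.4877 0.2409 0.021 ] yawx 98.93 tilt 2.09 F [ 0.7 -0.1  0.1] T [-0.03 -0.01 -0.03] gap 85.0
```

```bash
python3 -c "
from h import *
st(); s=sense();print(s['q'].round(3),s['qd'].round(3),s['tau'].round(1)); print(s['tool_rot'])"
```

```text
t 2.7 tcp [0.4877 0.2409 0.021 ] yawx 98.93 tilt 2.09 F [ 0.7 -0.1  0.1] T [-0.03 -0.01 -0.03] gap 85.0
[0.252 0.745 1.807 0.003 0.553 0.094] [-0.004 -0.05  -0.023  0.     0.018  0.001] [ -0.1 -42.1  -7.4   0.   -0.3  -0. ]
[0.64985553 0.75983842 0.0153897  0.00982465]
```

{"op": "jog_arm", "data": {"motion": [[0, 0, 0, 0, 0]]}}

```text
t: 2.78
tcp_pos: [0.4888, 0.2409, 0.0223]
tool_rot: [0.65, 0.76, 0.016, 0.011]
force: [0.4, -0.9, 0.5]
finger_gap: 0.999
```

```bash
python3 -c "
from h import *
st(); s=sense();print(s['q'].round(3),s['qd'].round(3),s['tau'].round(1))"
```

```text
t 2.78 tcp [0.4888 0.2409 0.0223] yawx 98.9 tilt 2.23 F [ 0.4 -0.9  0.5] T [ 0.01  0.03 -0.  ] gap 84.9
[0.252 0.743 1.806 0.003 0.554 0.094] [-0.007 -0.011 -0.005 -0.002  0.009  0.   ] [ -0.  -41.8  -6.8   0.   -0.1  -0. ]
```

{"op": "jog_arm", "data": {"motion": [[0, 0, 3, 0, 0], [0, 0, 3, 0, 0], [0, 0, 0, 0, 0]]}}

```text
t: 3.03
tcp_pos: [0.4896, 0.2407, 0.0856]
tool_rot: [0.65, 0.759, 0.016, 0.011]
force: [0.2, 0.6, 0.6]
finger_gap: 1.001
```

```bash
python3 -c "
from h import *
st(); s=sense();print(s['q'].round(3),s['qd'].round(3),s['tau'].round(1));print(R.from_quat(s['tool_rot']).as_matrix()[:,2].round(4))"
```

```text
t 3.03 tcp [0.4896 0.2407 0.0856] yawx 98.86 tilt 2.23 F [0.2 0.6 0.6] T [ 0.01 -0.02 -0.03] gap 85.1
[0.251 0.629 1.781 0.002 0.693 0.095] [-0.004  0.034  0.011  0.    -0.032  0.   ] [  0.3 -40.   -8.7  -0.    0.4   0. ]
[ 0.0372  0.0111 -0.9992]
```

{"op": "jog_arm", "data": {"motion": [[0, 0, 0, 0, 0], [0, 0, 0, 0, 0]]}}

```text
t: 3.2
tcp_pos: [0.4916, 0.2412, 0.0894]
tool_rot: [0.65, 0.759, 0.019, 0.013]
force: [1.0, -0.7, 0.1]
finger_gap: 0.999
```

```bash
python3 -c "
from h import *
st(); s=sense();print(s['q'].round(3),s['qd'].round(3),s['tau'].round(1));print(R.from_quat(s['tool_rot']).as_matrix()[:,2].round(4))"
```

```text
t 3.2 tcp [0.4916 0.2412 0.0894] yawx 98.86 tilt 2.66 F [ 1.  -0.7  0.1] T [0.02 0.03 0.01] gap 84.9
[0.251 0.622 1.78  0.002 0.693 0.095] [-0.    -0.022  0.002  0.001  0.006  0.   ] [  0.1 -41.  -10.1   0.   -0.1   0. ]
[ 0.0446  0.013  -0.9989]
```

{"op": "jog_arm", "data": {"motion": [[0, 0, 0, 0, 0], [0, 0, 0, 0, 0], [0, 0, 0, 0, 0], [0, 0, 0, 0, 0]]}}

```text
t: 3.53
tcp_pos: [0.4907, 0.2409, 0.0886]
tool_rot: [0.65, 0.759, 0.019, 0.012]
force: [-0.2, 0.0, 0.2]
finger_gap: 1.002
```

```bash
python3 -c "
from h import *
st(); s=sense();print(s['q'].round(4),s['qd'].round(3),s['tau'].round(1));print(R.from_quat(s['tool_rot']).as_matrix()[:,2].round(4))"
```

```text
t 3.53 tcp [0.4907 0.2409 0.0886] yawx 98.86 tilt 2.56 F [-0.2  0.   0.2] T [-0.02 -0.    0.04] gap 85.2
[0.2511 0.623  1.7814 0.0024 0.6926 0.0948] [0.002 0.011 0.006 0.    0.    0.001] [  0.  -41.  -10.2   0.   -0.2  -0. ]
[ 0.0428  0.0126 -0.999 ]
```

```bash
cat >> h.py <<'E'
def st2():
    st(); s=sense(); q=s['q']; print('  sum-pi deg',np.degrees(q[1]+q[2]+q[4]-np.pi).round(2),'qd',s['qd'][[1,2,4]].round(3))
E
echo
```

{"op": "jog_arm", "data": {"motion": [[0, 0, 3, 0, 0]]}}

```text
t: 3.62
tcp_pos: [0.4866, 0.2397, 0.1137]
tool_rot: [0.65, 0.759, 0.013, 0.008]
force: [0.1, 0.5, -0.1]
finger_gap: 0.999
```

```bash
python3 -c "
from h import *
st2()"
```

```text
t 3.62 tcp [0.4866 0.2397 0.1137] yawx 98.84 tilt 1.81 F [ 0.1  0.5 -0.1] T [ 0.01 -0.01 -0.01] gap 84.9
  sum-pi deg -1.81 qd [-0.668 -0.249  0.893]
```

{"op": "jog_arm", "data": {"motion": [[0, 0, 2, 0, 0]]}}

```text
t: 3.7
tcp_pos: [0.4865, 0.2397, 0.1338]
tool_rot: [0.65, 0.759, 0.013, 0.008]
force: [0.3, -0.2, 0.3]
finger_gap: 1.004
```

```bash
python3 -c "
from h import *
st2()"
```

```text
t 3.7 tcp [0.4865 0.2397 0.1338] yawx 98.84 tilt 1.73 F [ 0.3 -0.2  0.3] T [-0.01  0.03 -0.05] gap 85.3
  sum-pi deg -1.73 qd [-0.312 -0.12   0.559]
```

{"op": "jog_arm", "data": {"motion": [[0, 0, 1, 0, 0]]}}

```text
t: 3.78
tcp_pos: [0.4865, 0.2397, 0.1445]
tool_rot: [0.65, 0.759, 0.013, 0.008]
force: [0.7, -0.6, 0.3]
finger_gap: 0.999
```

```bash
python3 -c "
from h import *
st2()"
```

```text
t 3.78 tcp [0.4865 0.2397 0.1445] yawx 98.84 tilt 1.71 F [ 0.7 -0.6  0.3] T [-0.01  0.04 -0.04] gap 84.9
  sum-pi deg -1.7 qd [-0.177 -0.093  0.285]
```

{"op": "jog_arm", "data": {"motion": [[0, 0, 0, 0, 0]]}}

```text
t: 3.87
tcp_pos: [0.4876, 0.24, 0.1459]
tool_rot: [0.65, 0.759, 0.014, 0.009]
force: [1.0, -0.4, 0.4]
finger_gap: 0.999
```

```bash
python3 -c "
from h import *
st2()"
```

```text
t 3.87 tcp [0.4876 0.24   0.1459] yawx 98.84 tilt 1.88 F [ 1.  -0.4  0.4] T [-0.02  0.02 -0.  ] gap 84.9
  sum-pi deg -1.88 qd [ 0.018  0.015 -0.008]
```

{"op": "jog_arm", "data": {"motion": [[0, 0, -3, 0, 0]]}}

```text
t: 3.95
tcp_pos: [0.4918, 0.2413, 0.1199]
tool_rot: [0.65, 0.759, 0.019, 0.012]
force: [1.1, 0.8, -0.2]
finger_gap: 0.998
```

```bash
python3 -c "
from h import *
st2()"
```

```text
t 3.95 tcp [0.4918 0.2413 0.1199] yawx 98.86 tilt 2.58 F [ 1.1  0.8 -0.2] T [ 0.01  0.   -0.04] gap 84.8
  sum-pi deg -2.58 qd [ 0.644  0.288 -0.92 ]
```

{"op": "jog_arm", "data": {"motion": [[0, 0, 0, 0, 0]]}}

```text
t: 4.03
tcp_pos: [0.4883, 0.2402, 0.1155]
tool_rot: [0.65, 0.759, 0.015, 0.01]
force: [-1.4, 0.0, -0.3]
finger_gap: 1.003
```

```bash
python3 -c "
from h import *
st2()"
```

```text
t 4.03 tcp [0.4883 0.2402 0.1155] yawx 98.85 tilt 2.02 F [-1.4  0.  -0.3] T [-0.01  0.08 -0.03] gap 85.2
  sum-pi deg -2.02 qd [-0.107 -0.072  0.058]
```

{"op": "jog_arm", "data": {"motion": [[0, 0, 0, 0, 0]]}}

```text
t: 4.12
tcp_pos: [0.4881, 0.2402, 0.1148]
tool_rot: [0.65, 0.759, 0.014, 0.009]
force: [0.2, 1.5, 0.9]
finger_gap: 1.002
```

```bash
python3 -c "
from h import *
st2()"
```

```text
t 4.12 tcp [0.4881 0.2402 0.1148] yawx 98.85 tilt 1.95 F [0.2 1.5 0.9] T [-0.    0.01  0.01] gap 85.1
  sum-pi deg -1.94 qd [ 0.059  0.048 -0.005]
```

The tilt comes from joint lag at abrupt starts and stops. Fast starts upward and abrupt stops downward reduce it, so I'll use those to null it.

{"op": "jog_arm", "data": {"motion": [[0, 0, 3.5, 0, 0], [0, 0, 2.5, 0, 0], [0, 0, 1.7, 0, 0], [0, 0, 1, 0, 0], [0, 0, 0.5, 0, 0], [0, 0, 0.2, 0, 0], [0, 0, 0, 0, 0]]}}

```text
t: 4.7
tcp_pos: [0.4835, 0.2389, 0.2088]
tool_rot: [0.651, 0.759, 0.008, 0.004]
force: [0.1, 0.1, 0.0]
finger_gap: 0.999
```

```bash
python3 -c "
from h import *
st2()"
```

```text
t 4.7 tcp [0.4835 0.2389 0.2088] yawx 98.83 tilt 1.0 F [0.1 0.1 0. ] T [0.   0.04 0.  ] gap 84.9
  sum-pi deg -1.0 qd [-0.005  0.004  0.002]
```

{"op": "jog_arm", "data": {"motion": [[0, 0, -0.3, 0, 0], [0, 0, -0.8, 0, 0], [0, 0, -1.5, 0, 0], [0, 0, -2.2, 0, 0], [0, 0, -3, 0, 0], [0, 0, 0, 0, 0], [0, 0, 0, 0, 0]]}}

```text
t: 5.28
tcp_pos: [0.4805, 0.238, 0.1226]
tool_rot: [0.651, 0.759, 0.005, 0.002]
force: [0.5, -0.3, 0.6]
finger_gap: 0.999
```

```bash
python3 -c "
from h import *
st2()"
```

```text
t 5.28 tcp [0.4805 0.238  0.1226] yawx 98.82 tilt 0.58 F [ 0.5 -0.3  0.6] T [-0.01 -0.02  0.02] gap 84.9
  sum-pi deg -0.58 qd [ 0.066  0.046 -0.012]
```

{"op": "jog_arm", "data": {"motion": [[0, 0, -0.3, 0, 0], [0, 0, -0.8, 0, 0], [0, 0, -1.5, 0, 0], [0, 0, -2.2, 0, 0], [0, 0, -3, 0, 0], [0, 0, 0, 0, 0], [0, 0, 0, 0, 0]]}}

```text
t: 5.87
tcp_pos: [0.4855, 0.2395, 0.0463]
tool_rot: [0.65, 0.759, 0.01, 0.006]
force: [0.7, -0.2, 0.2]
finger_gap: 1.0
```

```bash
python3 -c "
from h import *
st2()"
```

```text
t 5.87 tcp [0.4855 0.2395 0.0463] yawx 98.84 tilt 1.3 F [ 0.7 -0.2  0.2] T [-0.02 -0.01  0.02] gap 85.0
  sum-pi deg -1.3 qd [ 0.037  0.013 -0.004]
```

{"op": "jog_arm", "data": {"motion": [[0, 0, 3, 0, 0], [0, 0, 2.2, 0, 0], [0, 0, 1.5, 0, 0], [0, 0, 0.9, 0, 0], [0, 0, 0.5, 0, 0], [0, 0, 0.2, 0, 0], [0, 0, 0, 0, 0]]}}

```text
t: 6.45
tcp_pos: [0.4875, 0.2401, 0.1402]
tool_rot: [0.65, 0.759, 0.013, 0.008]
force: [0.8, -0.7, 0.0]
finger_gap: 1.002
```

```bash
python3 -c "
from h import *
st2()"
```

```text
t 6.45 tcp [0.4875 0.2401 0.1402] yawx 98.86 tilt 1.78 F [ 0.8 -0.7  0. ] T [0.04 0.01 0.04] gap 85.2
  sum-pi deg -1.77 qd [-0.019  0.     0.003]
```

{"op": "jog_arm", "data": {"motion": [[0, 0, -0.3, 0, 0], [0, 0, -0.6, 0, 0], [0, 0, -0.9, 0, 0], [0, 0, -1.2, 0, 0], [0, 0, -1.5, 0, 0], [0, 0, -1.5, 0, 0], [0, 0, -1.5, 0, 0], [0, 0, 0, 0, 0]]}}

```text
t: 7.12
tcp_pos: [0.4835, 0.239, 0.0544]
tool_rot: [0.65, 0.759, 0.009, 0.006]
force: [-0.2, -0.3, 0.3]
finger_gap: 1.001
```

```bash
python3 -c "
from h import *
st2()"
```

```text
t 7.12 tcp [0.4835 0.239  0.0544] yawx 98.84 tilt 1.23 F [-0.2 -0.3  0.3] T [ 0.02 -0.03  0.01] gap 85.1
  sum-pi deg -1.22 qd [ 0.002 -0.002  0.009]
```

{"op": "jog_arm", "data": {"motion": [[-0.1, 0, -0.3, 0, 0], [-0.1, 0, -0.6, 0, 0], [-0.1, 0, -0.9, 0, 0], [-0.1, 0, -1.2, 0, 0], [0, 0, 0, 0, 0], [0, 0, 0, 0, 0]]}}

```text
t: 7.62
tcp_pos: [0.478, 0.2386, 0.02]
tool_rot: [0.651, 0.759, 0.008, 0.004]
force: [0.2, 0.2, 0.7]
finger_gap: 0.996
```

```bash
python3 -c "
from h import *
st2()"
```

```text
t 7.62 tcp [0.478  0.2386 0.02  ] yawx 98.83 tilt 1.0 F [0.2 0.2 0.7] T [ 0.05 -0.03 -0.08] gap 84.6
  sum-pi deg -1.0 qd [ 0.019  0.011 -0.005]
```

{"op": "jog_arm", "data": {"motion": [[0, 0, -0.3, 0, 0], [0, 0, -0.4, 0, 0], [0, 0, -0.2, 0, 0], [0, 0, 0, 0, 0]]}}

```text
t: 7.95
tcp_pos: [0.4793, 0.239, 0.0118]
tool_rot: [0.65, 0.759, 0.009, 0.005]
force: [0.1, 0.8, -0.0]
finger_gap: 1.002
```

```bash
python3 -c "
from h import *
st2()"
```

```text
t 7.95 tcp [0.4793 0.239  0.0118] yawx 98.84 tilt 1.21 F [ 0.1  0.8 -0. ] T [-0.02 -0.    0.01] gap 85.2
  sum-pi deg -1.2 qd [-0.007 -0.001 -0.001]
```

{"op": "jog_arm", "data": {"motion": [[0, 0, -0.15, 0, 60], [0, 0, -0.1, 0, 100], [0, 0, 0, 0, 140], [0, 0, 0, 0, 200], [0, 0, 0, 0, 255], [0, 0, 0, 0, 255], [0, 0, 0, 0, 255], [0, 0, 0, 0, 255]], "squeeze": 80}}

```text
t: 8.62
tcp_pos: [0.4797, 0.2392, 0.0105]
tool_rot: [0.65, 0.759, 0.01, 0.006]
force: [-0.8, 0.4, 0.3]
finger_gap: 0.316
```

```bash
python3 -c "
from h import *
st2()"
```

```text
t 8.62 tcp [0.4797 0.2392 0.0105] yawx 98.84 tilt 1.3 F [-0.8  0.4  0.3] T [ 0.01  0.06 -0.02] gap 26.9
  sum-pi deg -1.3 qd [-0.002 -0.     0.001]
```

{"op": "jog_arm", "data": {"motion": [[0, 0, 0, 0, 255], [0, 0, 0, 0, 255]]}}

```text
t: 8.78
tcp_pos: [0.4797, 0.2392, 0.0104]
tool_rot: [0.65, 0.759, 0.01, 0.006]
force: [0.1, 1.8, 0.7]
finger_gap: 0.314
```

```bash
python3 -c "
from h import *
st2()
s=shot('top','top2');i=s['img'][150:290,130:330,::-1];cv2.imwrite('pics/c2t.png',cv2.resize(i,None,fx=3,fy=3,interpolation=cv2.INTER_CUBIC))
s=shot('side','side2')
i=s['img'][100:230,200:340,::-1];cv2.imwrite('pics/c2.png',cv2.resize(i,None,fx=4,fy=4,interpolation=cv2.INTER_CUBIC))
"
```

```text
t 8.78 tcp [0.4797 0.2392 0.0104] yawx 98.84 tilt 1.3 F [0.1 1.8 0.7] T [-0.    0.02 -0.04] gap 26.7
  sum-pi deg -1.3 qd [-0.001  0.001 -0.002]
```

View pics/c2.png

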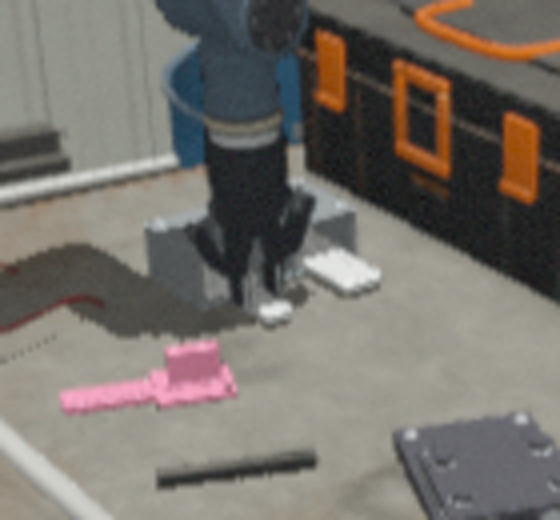

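The side crop shows the jaws closed on the narrow tongue, its tip visible at (275,312), with the broad gauge untouched. I'll pull along the rack axis.

{"op": "jog_arm", "data": {"motion": [[0.03, -0.2, 0, 0, 255], [0.06, -0.4, 0, 0, 255], [0.1, -0.7, 0, 0, 255], [0.13, -0.9, 0, 0, 255], [0.13, -0.9, 0, 0, 255], [0.06, -0.4, 0, 0, 255], [0, 0, 0, 0, 255]]}}

```text
t: 9.47
tcp_pos: [0.4851, 0.201, 0.01]
tool_rot: [0.651, 0.759, 0.01, 0.005]
force: [0.7, 0.5, -0.5]
finger_gap: 0.315
```

```bash
python3 -c "
from h import *
st2()"
```

```text
t 9.47 tcp [0.4851 0.201  0.01  ] yawx 98.8 tilt 1.3 F [ 0.7  0.5 -0.5] T [0.28 0.04 0.01] gap 26.8
  sum-pi deg -1.28 qd [ 0.001  0.008 -0.003]
```

{"op": "jog_arm", "data": {"motion": [[0.03, -0.3, 0, 0, 255], [0.08, -0.6, 0, 0, 255], [0.13, -1.0, 0, 0, 255], [0.17, -1.3, 0, 0, 255], [0.17, -1.3, 0, 0, 255], [0.17, -1.3, 0, 0, 255], [0.17, -1.2, 0, 0, 255], [0.1, -0.7, 0, 0, 255], [0.03, -0.3, 0, 0, 255], [0, 0, 0, 0, 255]]}}

```text
t: 10.3
tcp_pos: [0.4954, 0.1115, 0.0086]
tool_rot: [0.65, 0.76, 0.008, 0.005]
force: [-0.7, -1.0, -3.0]
finger_gap: 0.315
```

```bash
python3 -c "
from h import *
st2()
s=shot('top','top3');i=s['img'][150:290,130:330,::-1];cv2.imwrite('pics/c3t.png',cv2.resize(i,None,fx=3,fy=3,interpolation=cv2.INTER_CUBIC))
s=shot('side','side3')
i=s['img'][100:230,200:340,::-1];cv2.imwrite('pics/c3.png',cv2.resize(i,None,fx=4,fy=4,interpolation=cv2.INTER_CUBIC))
"
```

```text
t 10.3 tcp [0.4954 0.1115 0.0086] yawx 98.95 tilt 1.12 F [-0.7 -1.  -3. ] T [-0.17 -0.03  0.05] gap 26.8
  sum-pi deg -1.07 qd [ 0.004  0.003 -0.   ]
```

View pics/c3.png

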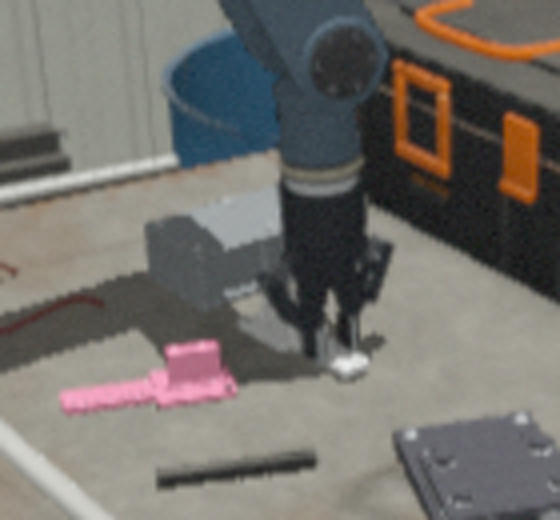

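View pics/c3t.png

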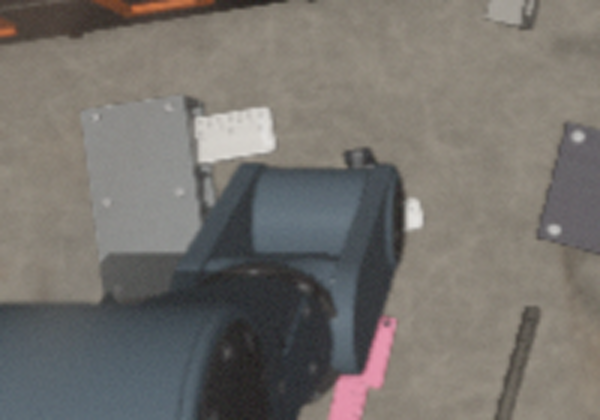

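The top crop shows the tip at (415,213), and the gauge is out of the rack, about 5 cm clear. It's weight-bearing (Fz -3 N). Lowering gently.

{"op": "jog_arm", "data": {"motion": [[0, 0, -0.1, 0, 255], [0, 0, -0.1, 0, 255], [0, 0, -0.1, 0, 255], [0, 0, -0.05, 0, 255]]}}

```text
t: 10.73
tcp_pos: [0.4948, 0.1142, 0.0049]
tool_rot: [0.648, 0.761, 0.008, 0.005]
force: [0.1, 0.1, -3.1]
finger_gap: 0.316
```

```bash
python3 -c "
from h import *
st2()"
```

```text
t 10.73 tcp [0.4948 0.1142 0.0049] yawx 99.18 tilt 1.12 F [ 0.1  0.1 -3.1] T [-0.13  0.01 -0.01] gap 26.9
  sum-pi deg -1.07 qd [ 0.013  0.001 -0.014]
```

{"op": "jog_arm", "data": {"motion": [[0, 0, -0.1, 0, 255], [0, 0, -0.1, 0, 255], [0, 0, -0.03, 0, 255]]}}

```text
t: 10.98
tcp_pos: [0.4948, 0.115, 0.0025]
tool_rot: [0.648, 0.762, 0.008, 0.005]
force: [-0.9, -1.6, 2.3]
finger_gap: 0.314
```

```bash
python3 -c "
from h import *
st2()"
```

```text
t 10.98 tcp [0.4948 0.115  0.0025] yawx 99.27 tilt 1.14 F [-0.9 -1.6  2.3] T [-0.32  0.07 -0.03] gap 26.7
  sum-pi deg -1.09 qd [-0.001  0.001 -0.003]
```

Now it's touching the table (Fz went from -3 to +2 N). Open and rise.

{"op": "jog_arm", "data": {"motion": [[0, 0, 0, 0, 200], [0, 0, 0, 0, 120], [0, 0, 0, 0, 60], [0, 0, 0, 0, 0], [0, 0, 0, 0, 0], [0, 0, 0, 0, 0]]}}

```text
t: 11.48
tcp_pos: [0.4957, 0.1152, 0.0034]
tool_rot: [0.648, 0.762, 0.009, 0.006]
force: [-0.1, 0.0, 1.1]
finger_gap: 0.988
```

```bash
python3 -c "
from h import *
st2()"
```

```text
t 11.48 tcp [0.4957 0.1152 0.0034] yawx 99.24 tilt 1.28 F [-0.1  0.   1.1] T [-0.02  0.05 -0.  ] gap 84.0
  sum-pi deg -1.23 qd [-0.004 -0.     0.   ]
```

{"op": "jog_arm", "data": {"motion": [[0, 0, 3.5, 0, 0], [0, 0, 3, 0, 0], [0, 0, 3, 0, 0], [0, -3, 3, 0, 0], [0, -4, 2, 0, 0], [0, -4, 1, 0, 0], [0, -4, 0.5, 0, 0], [0, -2, 0.2, 0, 0], [0, -1, 0, 0, 0], [0, 0, 0, 0, 0]]}}

```text
t: 12.32
tcp_pos: [0.4928, -0.0709, 0.1696]
tool_rot: [0.646, 0.764, 0.006, 0.007]
force: [0.8, -0.4, 0.1]
finger_gap: 1.0
```

```bash
python3 -c "
from h import *
st2()
s=shot('top','top4');i=s['img'][150:290,130:380,::-1];cv2.imwrite('pics/c4t.png',cv2.resize(i,None,fx=3,fy=3,interpolation=cv2.INTER_CUBIC))
s=shot('side','side4')
i=s['img'][100:230,200:340,::-1];cv2.imwrite('pics/c4.png',cv2.resize(i,None,fx=4,fy=4,interpolation=cv2.INTER_CUBIC))
"
```

```text
t 12.32 tcp [ 0.4928 -0.0709  0.1696] yawx 99.57 tilt 1.03 F [ 0.8 -0.4  0.1] T [-0.03  0.   -0.  ] gap 85.0
  sum-pi deg -0.94 qd [-0.015  0.005  0.009]
```

View pics/c4t.png

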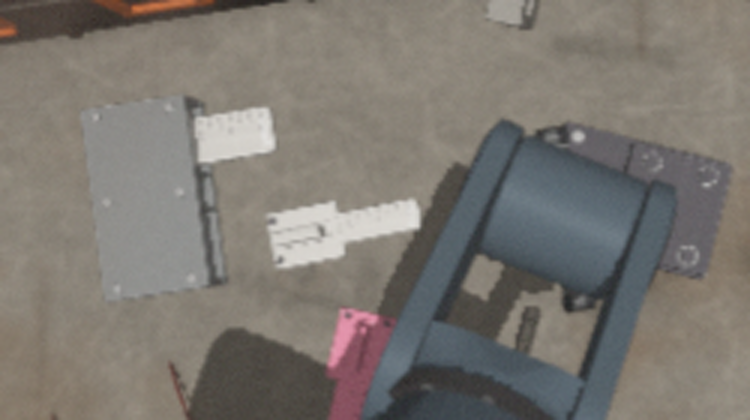

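View pics/c4.png

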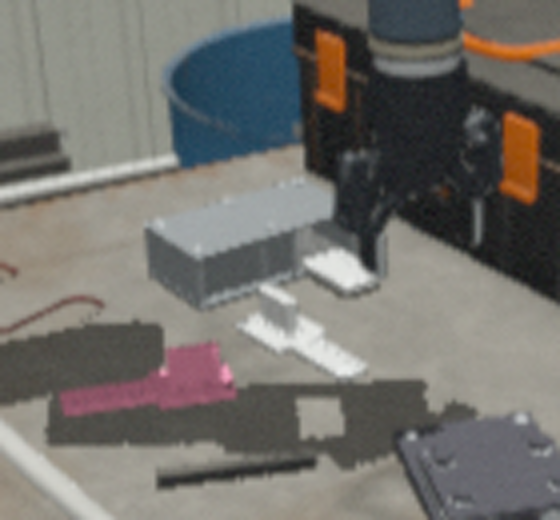

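The gauge lies clear of the rack and flat, at top crop (270-420, 200-268). Now measuring its pose.

```bash
python3 - <<'E'
from h import *
s=load('top4'); g=s['img'].min(2).astype(float)
m=np.zeros(g.shape,bool); x0,y0,x1,y1=215,210,276,245
m[y0:y1,x0:x1]=g[y0:y1,x0:x1]>175
ys,xs=np.nonzero(m); P=onz(s,np.c_[xs,ys],.008)[:,:2]
print(m.sum(), [P[np.argmax(P@d)] for d in np.array([(0,-1),(0,1),(1,0),(-1,0)])])
# tongue only: pixels within 65mm of the tip, axis by line through mid-edges
ax=np.array([np.cos(np.radians(-81)),np.sin(np.radians(-81))])
for _ in range(4):
    n=np.array([-ax[1],ax[0]]); a=P@ax; tip=np.sort(a)[-6:].mean()
    c=[];w=[]
    for k in np.arange(6,66,4):
        sel=(a<tip-k+3)&(a>tip-k-3)
        v=P[sel]@n; c.append((-k,(v.max()+v.min())/2)if 0 else (tip-k/1000*1 if 0 else -k,0)) if 0 else None
    sel=(a<tip-.006)&(a>tip-.066)
    Q=P[sel]; l=cv2.fitLine((Q*1000).astype(np.float32),cv2.DIST_L2,0,.01,.01).ravel()
    d=l[:2]; d=d if d@ax>0 else -d; ax=d/np.linalg.norm(d); cen=l[2:]/1000
n=np.array([-ax[1],ax[0]]); a=P@ax
print('axis deg',np.degrees(np.arctan2(ax[1],ax[0])),'cen',cen)
print('extent along',a.max()-a.min(),'tongue w',np.ptp(Q@n))
tip=a.max()+.0014; o=cen+ax*((tip-.08)-cen@ax)
rear=a.min()-.0014; o2=cen+ax*((rear+.07)-cen@ax)
print('origin by tip',o,'by rear',o2)
fin=(o+o2)/2-.037*ax; print('fin',fin)
# fin top by depth
b=np.zeros_like(m); D=dep(s,np.c_[[x for x in range(x0,x1) for y in range(y0,y1)],[y for x in range(x0,x1) for y in range(y0,y1)]])
h=(D[:,2]>.034)&(D[:,2]<.055); print('fin depth pts',h.sum(),D[h].mean(0) if h.any() else '')
if h.any():
  (c,wh,ang)=cv2.minAreaRect((D[h][:,:2]*1000).astype(np.float32));print(c,wh,ang)
E
```

```text
634 [array([0.4893324 , 0.07830655]), array([0.5012381 , 0.22515395]), array([0.51332661, 0.08154804]), array([0.45045739, 0.2063091 ])]
axis deg -78.62934 cen [0.4957576  0.11487425]
extent along 0.14923704914617678 tongue w 0.0282850997251054
origin by tip [0.487633   0.15527457] by rear [0.48723139 0.15727164]
fin [0.48013745 0.19254688]
fin depth pts 67 [0.48043143 0.19047503 0.0419668 ]
(480.6080017089844, 190.7113037109375) (11.779180526733398, 45.485225677490234) 10.575098991394043
```

{"op": "jog_arm", "data": {"motion": [[-0.1, 1, 0, 0.5, 0], [-0.1, 2.5, 0, 0.5, 0], [-0.1, 3.7, 0, 0, 0], [-0.1, 3.7, 0, 0, 0], [-0.1, 3.7, 0, 0, 0], [-0.1, 3.5, 0, 0, 0], [-0.1, 2.5, 0, 0, 0], [-0.1, 1.5, 0, 0, 0], [0, 0.8, 0, 0, 0], [0, 0, 0, 0, 0]]}}

```text
t: 13.25
tcp_pos: [0.471, 0.188, 0.1653]
tool_rot: [0.631, 0.776, 0.004, -0.001]
force: [-0.6, -1.0, -0.5]
finger_gap: 1.001
```

```bash
python3 -c "
from h import *
st2()"
```

```text
t 13.25 tcp [0.471  0.188  0.1653] yawx 101.76 tilt 0.45 F [-0.6 -1.  -0.5] T [ 0.01 -0.05 -0.  ] gap 85.1
  sum-pi deg -0.27 qd [0.002 0.025 0.004]
```

{"op": "jog_arm", "data": {"motion": [[0.2, 0.1, -0.3, -0.6, 0], [0.3, 0.1, -0.7, -0.6, 0], [0.3, 0.1, -1.1, 0, 0], [0.1, 0, -1.5, 0, 0], [0, 0, -1.7, 0, 0], [0, 0, -1.7, 0, 0], [0, 0, -1.2, 0, 0], [0, 0, 0, 0, 0], [0, 0, 0, 0, 0]]}}

```text
t: 14.0
tcp_pos: [0.4785, 0.1903, 0.0735]
tool_rot: [0.64, 0.768, 0.002, -0.002]
force: [0.3, -1.1, 1.4]
finger_gap: 0.999
```

```bash
python3 -c "
from h import *
st2()"
```

```text
t 14.0 tcp [0.4785 0.1903 0.0735] yawx 100.37 tilt 0.33 F [ 0.3 -1.1  1.4] T [ 0.01 -0.04  0.02] gap 84.9
  sum-pi deg 0.02 qd [ 0.042  0.012 -0.011]
```

{"op": "jog_arm", "data": {"motion": [[0.05, 0, -0.3, 0, 0], [0.05, 0, -0.6, 0, 0], [0, 0, -0.9, 0, 0], [0, 0, -1.1, 0, 0], [0, 0, -1.1, 0, 0], [0, 0, -0.7, 0, 0], [0, 0, -0.4, 0, 0], [0, 0, -0.1, 0, 0], [0, 0, 0, 0, 0]]}}

```text
t: 14.75
tcp_pos: [0.483, 0.1894, 0.0191]
tool_rot: [0.641, 0.767, 0.004, 0.0]
force: [0.1, -0.0, -0.6]
finger_gap: 1.003
```

```bash
python3 -c "
from h import *
st2()"
```

```text
t 14.75 tcp [0.483  0.1894 0.0191] yawx 100.2 tilt 0.51 F [ 0.1 -0.  -0.6] T [0.03 0.06 0.03] gap 85.2
  sum-pi deg -0.39 qd [ 0.003 -0.    -0.002]
```

{"op": "jog_arm", "data": {"motion": [[-0.2, 0.1, -0.2, 0, 60], [-0.05, 0, -0.2, 0, 120], [0, 0, -0.1, 0, 160], [0, 0, 0, 0, 200], [0, 0, 0, 0, 255], [0, 0, 0, 0, 255], [0, 0, 0, 0, 255], [0, 0, 0, 0, 255], [0, 0, 0, 0, 255]]}}

```text
t: 15.5
tcp_pos: [0.4811, 0.1908, 0.0155]
tool_rot: [0.641, 0.767, 0.006, 0.001]
force: [0.7, 0.3, -1.1]
finger_gap: 0.123
```

```bash
python3 -c "
from h import *
st2()"
```

```text
t 15.5 tcp [0.4811 0.1908 0.0155] yawx 100.23 tilt 0.66 F [ 0.7  0.3 -1.1] T [-0.    0.03 -0.02] gap 10.5
  sum-pi deg -0.58 qd [-0.     0.002 -0.001]
```

{"op": "jog_arm", "data": {"motion": [[0, 0, 0.5, 0, 255], [0, 0, 1.2, 0, 255], [0, -0.5, 1.5, 0, 255], [0, -0.5, 1.2, 0, 255], [0, -0.5, 0.8, 0, 255], [0, 0, 0.3, 0, 255], [0, 0, 0, 0, 255]]}}

```text
t: 16.08
tcp_pos: [0.4784, 0.175, 0.0716]
tool_rot: [0.642, 0.767, 0.003, -0.001]
force: [0.3, 0.3, -1.8]
finger_gap: 0.125
```

```bash
python3 - <<'E'
from h import *
st2()
s=load('top0'); im=s['img'].astype(int); x0,y0,x1,y1=300,180,385,250
# jig is bluish-dark: r-b small
f=(im[:,:,2]-im[:,:,0]); sub=f[y0:y1,x0:x1]; print(np.percentile(sub,[5,50,95]))
m=np.zeros(f.shape,np.uint8); m[y0:y1,x0:x1]=(cv2.GaussianBlur(f.astype(np.float32),(3,3),0)>-4)[y0:y1,x0:x1]
m=cv2.morphologyEx(cv2.morphologyEx(m,cv2.MORPH_CLOSE,np.ones((7,7))),cv2.MORPH_OPEN,np.ones((5,5)))
for z in(.016,.035):
    r,P=rect(s,m,z); print(z,r)
cv2.imwrite('pics/m.png',cv2.resize(m[y0:y1,x0:x1]*255,None,fx=6,fy=6))
# line fits of each edge of the mask contour, in world
c=max(cv2.findContours(m,0,cv2.CHAIN_APPROX_NONE)[0],key=cv2.contourArea).reshape(-1,2)
P=onz(s,c,.025)[:,:2]; u=np.array([np.cos(np.radians(-104.3)),np.sin(np.radians(-104.3))]); n=np.array([-u[1],u[0]])
o=np.array([.518,-.1234]); a=(P-o)@u; b=(P-o)@n
for nm,sel,z in(('rear',(a>.08)&(abs(b)<.045),.035),('front',(a<-.05)&(abs(b)<.045),.016),('left ledge',(b>.045)&(a>-.06)&(a<-.01),.016),('right ledge',(b<-.045)&(a>-.06)&(a<-.01),.016),('left cov',(b>.045)&(a>.01)&(a<.09),.035),('right cov',(b<-.045)&(a>.01)&(a<.09),.035)):
    Q=onz(s,c[sel],z)[:,:2]; l=cv2.fitLine((Q*1000).astype(np.float32),cv2.DIST_HUBER,0,.01,.01).ravel()
    print(nm,sel.sum(),'ang',np.degrees(np.arctan2(l[1],l[0])).round(2),'a',((l[2:]/1000-o)@u).round(4),'b',((l[2:]/1000-o)@n).round(4))
E
```

```text
t 16.08 tcp [0.4784 0.175  0.0716] yawx 100.19 tilt 0.41 F [ 0.3  0.3 -1.8] T [ 0.09 -0.02 -0.03] gap 10.6
  sum-pi deg -0.2 qd [-0.005  0.005 -0.003]
[-27. -17.   1.]
0.016 ((514.8219604492188, -137.8529815673828), (166.8616180419922, 114.52214050292969), 76.0546875)
0.035 ((514.1096801757812, -136.80599975585938), (164.00112915039062, 112.55890655517578), 76.05464935302734)
rear 30 ang -14.27 a 0.0943 b -0.0006
front 30 ang -13.99 a -0.0671 b -0.0079
left ledge 16 ang 77.22 a -0.0397 b 0.056
right ledge 16 ang 76.12 a -0.0361 b -0.0556
left cov 26 ang 75.29 a 0.0429 b 0.0542
right cov 26 ang 77.31 a 0.0498 b -0.0551
```

{"op": "jog_arm", "data": {"motion": [[0.2, -0.6, 0, -1, 255], [0.5, -1.2, 0, -2.5, 255], [0.8, -1.8, 0, -3.5, 255], [1, -2.3, 0, -3.5, 255], [1, -2.3, 0, -3.5, 255], [1, -2.3, 0, -3.5, 255], [1, -2.3, 0, -3, 255], [0.8, -1.8, 0, -2, 255], [0.4, -1, 0, -1, 255], [0, 0, 0, 0, 255]]}}

```text
t: 16.92
tcp_pos: [0.5468, 0.0054, 0.0659]
tool_rot: [0.795, 0.606, 0.001, -0.003]
force: [0.3, 0.1, -3.0]
finger_gap: 0.122
```

```bash
python3 -c "
from h import *
st2()"
```

```text
t 16.92 tcp [0.5468 0.0054 0.0659] yawx 74.61 tilt 0.33 F [ 0.3  0.1 -3. ] T [-0.01 -0.07 -0.02] gap 10.4
  sum-pi deg 0.14 qd [0.015 0.007 0.005]
```

{"op": "jog_arm", "data": {"motion": [[0.1, -0.05, -0.2, 0.5, 255], [0.1, -0.05, -0.5, 0.5, 255], [0.05, 0, -0.7, 0.3, 255], [0, 0, -0.5, 0, 255], [0, 0, -0.2, 0, 255], [0, 0, 0, 0, 255]]}}

```text
t: 17.42
tcp_pos: [0.5455, 0.0077, 0.0409]
tool_rot: [0.787, 0.617, -0.001, -0.006]
force: [-0.5, 0.7, -2.1]
finger_gap: 0.121
```

```bash
python3 -c "
from h import *
st2()
s=shot('top','top5');i=s['img'][150:290,230:430,::-1];cv2.imwrite('pics/c5t.png',cv2.resize(i,None,fx=4,fy=4,interpolation=cv2.INTER_CUBIC))
s=shot('side','side5')
i=s['img'][130:260,220:380,::-1];cv2.imwrite('pics/c5.png',cv2.resize(i,None,fx=4.5,fy=4.5,interpolation=cv2.INTER_CUBIC))
"
```

```text
t 17.42 tcp [0.5455 0.0077 0.0409] yawx 76.18 tilt 0.69 F [-0.5  0.7 -2.1] T [ 0.1  -0.01  0.03] gap 10.3
  sum-pi deg 0.59 qd [ 0.011  0.009 -0.004]
```

View pics/c5t.png

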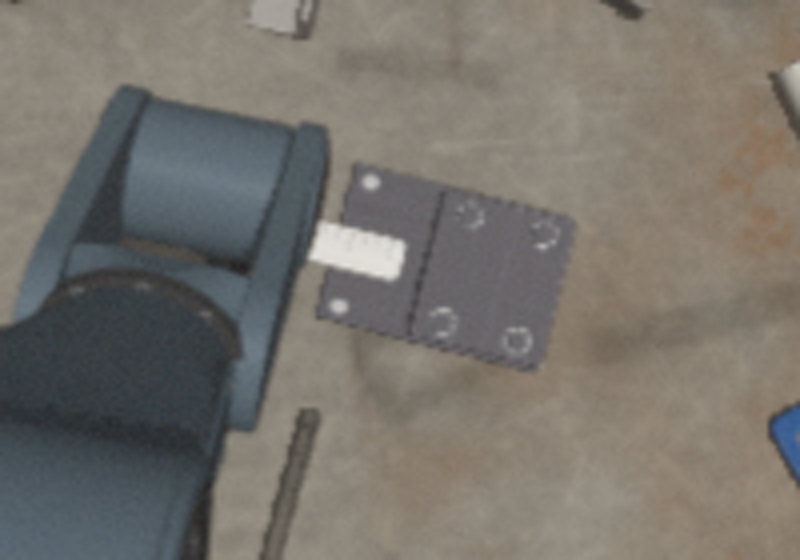

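View pics/c5.png

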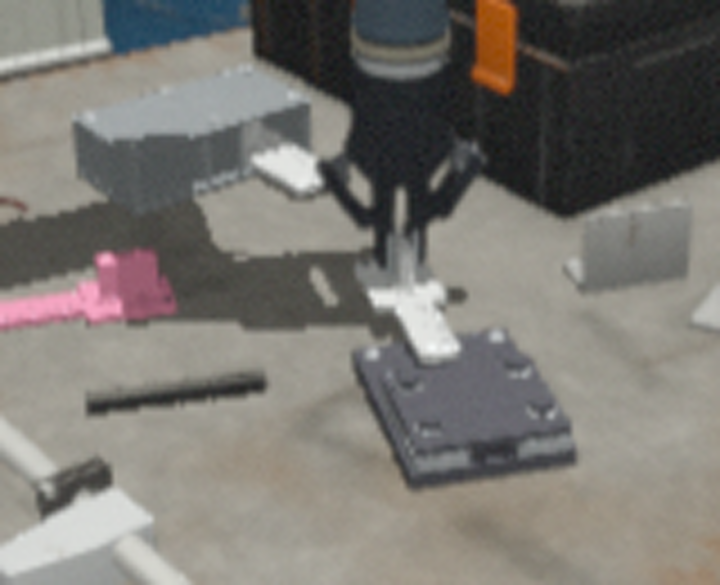

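The top crop shows the tongue over the ledge, with its tip at about (403,262) just short of the cover seam at (425,260). The side crop shows it held level. Now I'll measure the offset and angle against the jig.

```bash
cat >> h.py <<'E'
U=np.array([np.cos(np.radians(-104.)),np.sin(np.radians(-104.))]); N=np.array([-U[1],U[0]]); O=np.array([.518,-.1234])
def tongue(s,z,box,thr=170,lo=.06):
    g=s['img'].min(2); x0,y0,x1,y1=box
    m=np.zeros(g.shape,np.uint8); m[y0:y1,x0:x1]=g[y0:y1,x0:x1]>thr
    k,lab,stt,_=cv2.connectedComponentsWithStats(m); m=(lab==1+np.argmax(stt[1:,4]))
    ys,xs=np.nonzero(m); P=onz(s,np.c_[xs,ys],z)[:,:2]
    r=cv2.minAreaRect((P*1000).astype(np.float32)); print('n',len(P),r)
    a=(P-O)@U; b=(P-O)@N
    print('tip a',a.max()+.0014,'b range',b.min()-.0014,b.max()+.0014)
    l=cv2.fitLine((P[a<a.max()-.006]*1000).astype(np.float32),cv2.DIST_L2,0,.01,.01).ravel(); d=l[:2]*np.sign(l[:2]@U)
    print('ang',np.degrees(np.arctan2(d[1],d[0])),'centre a,b',(l[2:]/1000-O)@U,(l[2:]/1000-O)@N)
    # per-station mid of edges
    for t in np.arange(.01,.06,.01):
        q=b[abs(a-(a.max()-t))<.004]
        if len(q): print(t.round(3),((q.max()+q.min())/2).round(4),np.ptp(q).round(4),end='; ')
    print()
E
python3 - <<'E'
from h import *
s=load('top5'); tongue(s,.0334,(300,200,340,225))
p=sense()['tcp_pos'][:2]; print('tcp a,b',(p-O)@U,(p-O)@N)
E
```

```text
n 217 ((526.301025390625, -72.57344055175781), (64.83401489257812, 28.53807258605957), 76.0139389038086)
tip a -0.017507995058490343 b range -0.019916636900923983 0.011422656994591744
ang -103.37652042094854 centre a,b -0.05420799325948615 -0.004346986227745993
0.01 -0.0046 0.0278; 0.02 -0.0046 0.0278; 0.03 -0.0042 0.0285; 0.04 -0.0039 0.0278; 0.05 -0.0035 0.0271; 
tcp a,b -0.13373560808122875 -0.004708930277891221
```

{"op": "jog_arm", "data": {"motion": [[0.1, -0.03, -0.2, 0, 255], [0.15, -0.03, -0.2, 0, 255], [0.1, -0.03, -0.2, 0, 255], [0.05, 0, -0.1, 0, 255], [0, 0, 0, 0, 255]]}}

```text
t: 17.93
tcp_pos: [0.551, 0.0072, 0.0346]
tool_rot: [0.787, 0.617, 0.0, -0.005]
force: [-0.4, -0.3, -2.0]
finger_gap: 0.127
```

```bash
cat >> h.py <<'E'
def ab():
    st2(); p=sense()['tcp_pos'][:2]; print('tcp a,b mm',((p-O)@U*1000).round(1),((p-O)@N*1000).round(1))
E
python3 -c "
from h import *
ab()"
```

```text
t 17.93 tcp [0.551  0.0072 0.0346] yawx 76.25 tilt 0.54 F [-0.4 -0.3 -2. ] T [ 0.06 -0.05 -0.01] gap 10.8
  sum-pi deg 0.41 qd [-0.001 -0.003  0.   ]
tcp a,b mm -134.7 0.5
```

{"op": "jog_arm", "data": {"motion": [[-0.1, -0.2, -0.05, 0, 255], [-0.1, -0.4, -0.05, -0.1, 255], [-0.12, -0.5, -0.05, -0.1, 255], [-0.1, -0.4, 0, 0, 255], [-0.05, -0.2, 0, 0, 255], [0, 0, 0, 0, 255]]}}

```text
t: 18.43
tcp_pos: [0.5459, -0.0122, 0.0331]
tool_rot: [0.788, 0.616, 0.0, -0.004]
force: [0.3, 0.5, -2.0]
finger_gap: 0.124
```

```bash
python3 -c "
from h import *
ab()
s=shot('top','top6');tongue(s,.0255,(295,200,350,232))
i=s['img'][180:260,290:390,::-1];cv2.imwrite('pics/c6t.png',cv2.resize(i,None,fx=7,fy=7,interpolation=cv2.INTER_CUBIC))
"
```

```text
t 18.43 tcp [ 0.5459 -0.0122  0.0331] yawx 76.0 tilt 0.52 F [ 0.3  0.5 -2. ] T [0.05 0.01 0.04] gap 10.5
  sum-pi deg 0.4 qd [-0.001  0.002 -0.001]
tcp a,b mm -114.6 0.2
n 190 ((526.0355224609375, -94.97772216796875), (57.66733932495117, 29.08802604675293), 77.05498504638672)
tip a 0.0005538060326645986 b range -0.015343189432495003 0.016919863328433905
ang -102.30299849443975 centre a,b -0.03254989317335708 0.0007990356408507195
0.01 0.0011 0.0287; 0.02 0.0008 0.028; 0.03 0.0008 0.028; 0.04 0.0008 0.028; 0.05 0.0011 0.0273;
```

View pics/c6t.png

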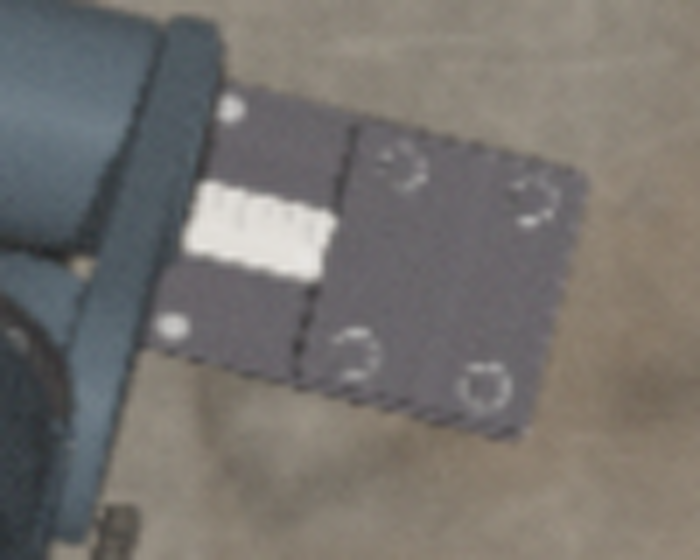

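The top crop shows the tongue centred on the seam (tongue mid (328,247), seam mid (325,250)), with its tip just at the mouth. Advancing.

{"op": "jog_arm", "data": {"motion": [[-0.09, -0.2, -0.02, 0, 255], [-0.12, -0.4, 0, 0, 255], [-0.12, -0.5, 0, 0, 255], [-0.1, -0.4, 0, 0, 255], [-0.05, -0.2, 0, 0, 255], [0, 0, 0, 0, 255]]}}

```text
t: 18.98
tcp_pos: [0.5407, -0.0309, 0.0331]
tool_rot: [0.788, 0.616, 0.0, -0.004]
force: [0.3, -0.2, -2.4]
finger_gap: 0.125
```

```bash
python3 -c "
from h import *
ab()"
```

```text
t 18.98 tcp [ 0.5407 -0.0309  0.0331] yawx 76.01 tilt 0.5 F [ 0.3 -0.2 -2.4] T [ 0.03 -0.04 -0.05] gap 10.7
  sum-pi deg 0.39 qd [-0.002  0.001 -0.001]
tcp a,b mm -95.3 -0.3
```

{"op": "jog_arm", "data": {"motion": [[-0.07, -0.3, 0, 0, 255], [-0.12, -0.5, 0, 0, 255], [-0.15, -0.6, 0, 0, 255], [-0.15, -0.6, 0, 0, 255], [-0.15, -0.6, 0, 0, 255], [-0.15, -0.6, 0, 0, 255], [-0.12, -0.5, 0, 0, 255], [-0.05, -0.2, 0, 0, 255], [0, 0, 0, 0, 255]]}}

```text
t: 19.73
tcp_pos: [0.5301, -0.0748, 0.0332]
tool_rot: [0.788, 0.615, 0.0, -0.004]
force: [0.4, -0.7, -2.4]
finger_gap: 0.122
```

```bash
python3 -c "
from h import *
ab()"
```

```text
t 19.73 tcp [ 0.5301 -0.0748  0.0332] yawx 75.96 tilt 0.48 F [ 0.4 -0.7 -2.4] T [ 0.03 -0.04 -0.04] gap 10.4
  sum-pi deg 0.39 qd [-0.001  0.001 -0.001]
tcp a,b mm -50.0 -0.0
```

Free running so far. About 14 mm remain; I'll lower it nearly to the ledge and go on until the shoulders stop.

{"op": "jog_arm", "data": {"motion": [[-0.05, -0.2, -0.03, 0, 255], [-0.07, -0.3, -0.03, 0, 255], [-0.07, -0.3, 0, 0, 255], [-0.05, -0.2, 0, 0, 255], [0, 0, 0, 0, 255]]}}

```text
t: 20.15
tcp_pos: [0.5275, -0.0855, 0.0324]
tool_rot: [0.788, 0.616, 0.0, -0.004]
force: [-0.2, 0.1, -3.7]
finger_gap: 0.127
```

```bash
python3 -c "
from h import *
ab()"
```

```text
t 20.15 tcp [ 0.5275 -0.0855  0.0324] yawx 75.98 tilt 0.49 F [-0.2  0.1 -3.7] T [ 0.02 -0.03  0.02] gap 10.8
  sum-pi deg 0.4 qd [-0.     0.001  0.001]
tcp a,b mm -39.0 0.0
```

{"op": "jog_arm", "data": {"motion": [[-0.02, -0.1, -0.03, 0, 255], [-0.03, -0.12, -0.03, 0, 255]]}}

```text
t: 20.32
tcp_pos: [0.527, -0.0877, 0.0319]
tool_rot: [0.788, 0.616, 0.0, -0.004]
force: [-0.5, -0.3, -3.0]
finger_gap: 0.122
```

```bash
python3 -c "
from h import *
ab()"
```

```text
t 20.32 tcp [ 0.527  -0.0877  0.0319] yawx 75.99 tilt 0.49 F [-0.5 -0.3 -3. ] T [ 0.02 -0.06 -0.02] gap 10.3
  sum-pi deg 0.4 qd [ 0.003  0.005 -0.01 ]
tcp a,b mm -36.8 0.1
```

{"op": "jog_arm", "data": {"motion": [[-0.03, -0.12, -0.02, 0, 255]]}}

```text
t: 20.4
tcp_pos: [0.5267, -0.0888, 0.0317]
tool_rot: [0.788, 0.616, 0.0, -0.004]
force: [1.4, 6.3, 0.7]
finger_gap: 0.127
```

```bash
python3 -c "
from h import *
ab()"
```

```text
t 20.4 tcp [ 0.5267 -0.0888  0.0317] yawx 75.99 tilt 0.5 F [1.4 6.3 0.7] T [ 0.98 -0.36 -0.05] gap 10.8
  sum-pi deg 0.4 qd [-0.001  0.002 -0.001]
tcp a,b mm -35.7 0.0
```

Contact at 6 N against the insertion direction, right where home is expected. I'll press a little more to seat both shoulders.

{"op": "jog_arm", "data": {"motion": [[-0.04, -0.18, 0, 0, 255], [-0.04, -0.18, 0, 0, 255]]}}

```text
t: 20.57
tcp_pos: [0.5267, -0.089, 0.0319]
tool_rot: [0.79, 0.614, 0.003, -0.006]
force: [2.1, 8.7, -1.4]
finger_gap: 0.122
```

```bash
python3 -c "
from h import *
ab()
s=shot('side','side7')
i=s['img'][150:250,270:380,::-1];cv2.imwrite('pics/c7.png',cv2.resize(i,None,fx=6,fy=6,interpolation=cv2.INTER_CUBIC))
"
```

```text
t 20.57 tcp [ 0.5267 -0.089   0.0319] yawx 75.71 tilt 0.76 F [ 2.1  8.7 -1.4] T [ 1.28 -0.61  0.03] gap 10.4
  sum-pi deg 0.42 qd [-0.004  0.005  0.002]
tcp a,b mm -35.5 0.1
```

View pics/c7.png

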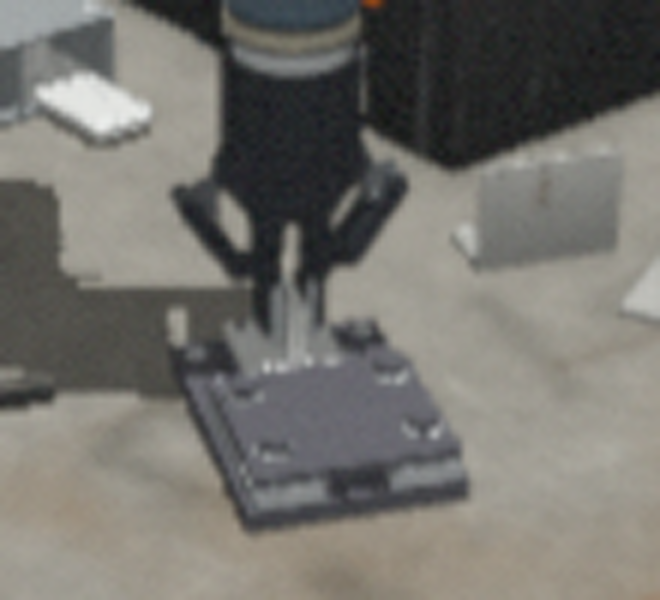

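The side crop shows the body against the cover's front edge at (290,365). It stops hard: two more 1.8 mm pushes gained only 0.2 mm. Now lowering onto the ledge.

{"op": "jog_arm", "data": {"motion": [[0, 0, -0.06, 0, 255], [-0.01, -0.05, -0.06, 0, 255]]}}

```text
t: 20.78
tcp_pos: [0.527, -0.0885, 0.0315]
tool_rot: [0.789, 0.614, 0.003, -0.006]
force: [-0.7, 3.2, 5.7]
finger_gap: 0.124
```

```bash
python3 -c "
from h import *
ab()"
```

```text
t 20.78 tcp [ 0.527  -0.0885  0.0315] yawx 75.78 tilt 0.76 F [-0.7  3.2  5.7] T [ 0.26  0.12 -0.12] gap 10.6
  sum-pi deg 0.37 qd [ 0.001  0.001 -0.005]
tcp a,b mm -36.0 0.3
```

{"op": "jog_arm", "data": {"motion": [[-0.03, -0.12, 0, 0, 255], [-0.04, -0.15, 0, 0, 255]]}}

```text
t: 20.95
tcp_pos: [0.5269, -0.089, 0.0322]
tool_rot: [0.79, 0.613, 0.005, -0.006]
force: [3.4, 10.4, -0.9]
finger_gap: 0.123
```

```bash
python3 -c "
from h import *
ab()"
```

```text
t 20.95 tcp [ 0.5269 -0.089   0.0322] yawx 75.66 tilt 0.93 F [ 3.4 10.4 -0.9] T [ 1.37 -0.67 -0.02] gap 10.4
  sum-pi deg 0.35 qd [-0.006  0.005 -0.001]
tcp a,b mm -35.5 0.3
```

{"op": "jog_arm", "data": {"motion": [[0, 0, -0.04, 0, 255], [0, 0, 0, 0, 215], [0, 0, 0, 0, 180], [0, 0, 0, 0, 100], [0, 0, 0, 0, 0], [0, 0, 0, 0, 0], [0, 0, 0, 0, 0], [0, 0, 0, 0, 0]]}}

```text
t: 21.62
tcp_pos: [0.528, -0.0912, 0.0324]
tool_rot: [0.79, 0.613, 0.005, -0.004]
force: [0.0, 0.2, -0.1]
finger_gap: 0.979
```

```bash
python3 -c "
from h import *
ab()"
```

```text
t 21.62 tcp [ 0.528  -0.0912  0.0324] yawx 75.68 tilt 0.8 F [ 0.   0.2 -0.1] T [-0.02  0.    0.01] gap 83.2
  sum-pi deg 0.14 qd [-0.001 -0.     0.002]
tcp a,b mm -33.6 1.9
```

{"op": "jog_arm", "data": {"motion": [[0, 0, 0.5, 0, 0], [0, 0, 1.5, 0, 0], [0, 0, 3, 0, 0], [0, 0, 3.5, 0, 0], [0, 1, 3.5, 0, 0], [0, 3, 2, 0, 0], [0, 4, 0.5, 0, 0], [0, 4, 0, 0, 0], [0, 4, 0, 0, 0], [0, 4, 0, 0, 0]]}}

```text
t: 22.45
tcp_pos: [0.5292, 0.1075, 0.1883]
tool_rot: [0.795, 0.607, 0.008, -0.002]
force: [0.9, 0.3, -0.1]
finger_gap: 0.998
```

{"op": "jog_arm", "data": {"motion": [[0, 4, 0, 0, 0], [0, 3, 0, 0, 0], [0, 1, 0, 0, 0], [0, 0, 0, 0, 0]]}}

```text
t: 22.78
tcp_pos: [0.5272, 0.1986, 0.1909]
tool_rot: [0.792, 0.611, 0.01, -0.002]
force: [0.4, 0.3, 0.1]
finger_gap: 0.996
```

```bash
python3 -c "
from h import *
ab()
s=shot('top','top8');i=s['img'][180:260,290:390,::-1];cv2.imwrite('pics/c8t.png',cv2.resize(i,None,fx=7,fy=7,interpolation=cv2.INTER_CUBIC))
s=shot('side','side8')
i=s['img'][150:250,270:380,::-1];cv2.imwrite('pics/c8.png',cv2.resize(i,None,fx=6,fy=6,interpolation=cv2.INTER_CUBIC))
"
```

```text
t 22.78 tcp [0.5272 0.1986 0.1909] yawx 75.27 tilt 1.21 F [0.4 0.3 0.1] T [-0.03  0.05 -0.01] gap 84.7
  sum-pi deg -0.96 qd [-0.006  0.004  0.006]
tcp a,b mm -314.7 -69.0
```

View pics/c8t.png

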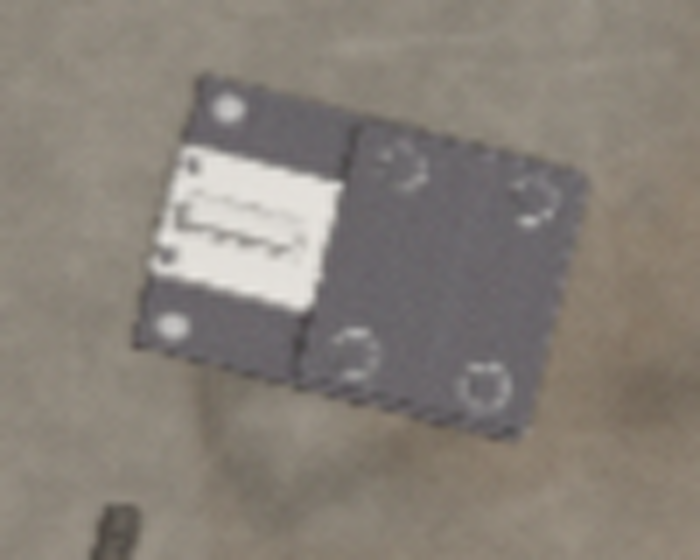

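View pics/c8.png

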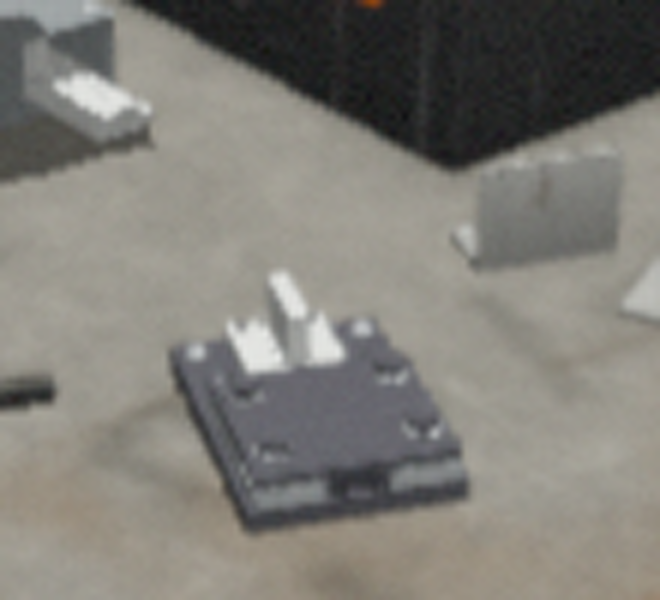

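The top crop shows the body's shoulder edge right along the seam, from (342,185) to (312,308). The side crop shows it lying flat. Final numeric check.

```bash
python3 - <<'E'
from h import *
s=load('top8'); tongue(s,.024,(305,195,345,228),165)
g=s['img'].min(2); D=[]
for y in range(198,226):
  for x in range(308,342):
    if g[y,x]>165:D.append((x,y))
P=dep(s,D); a=(P[:,:2]-O)@U;b=(P[:,:2]-O)@N;k=(P[:,2]<.034)&(P[:,2]>.01)
A=np.c_[a[k],b[k],np.ones(k.sum())]; c=np.linalg.lstsq(A,P[k,2],rcond=None)[0]; print('plane slopes deg',np.degrees(c[:2]),'z',np.median(P[k,2]))
h=P[:,2]>.045
Q=dep(s,[(x,y) for y in range(195,230) for x in range(300,345)]);h=(Q[:,2]>.05)&(Q[:,2]<.066);q=Q[h].mean(0);print('fin',h.sum(),q,'a,b',(q[:2]-O)@U,(q[:2]-O)@N,cv2.minAreaRect((Q[h][:,:2]*1000).astype(np.float32)))
# before/after difference of bystanders
d=np.abs(load('top0')['img'].astype(int)-s['img']).sum(2)>90
cs,_=cv2.findContours(d.astype(np.uint8),0,2)
print([cv2.boundingRect(c) for c in cs if cv2.contourArea(c)>25])
cv2.imwrite('pics/t8.png',s['img'][:,:,::-1])
E
```

```text
n 403 ((527.637939453125, -88.6553955078125), (69.01405334472656, 55.38971710205078), 75.88090515136719)
tip a -0.0001125794365912688 b range -0.028196491405356322 0.030012789565157346
ang -115.92505853421981 centre a,b -0.03759056043600531 0.0015937510217082869
0.01 0.0009 0.0554; 0.02 0.0002 0.0525; 0.03 0.0005 0.0532; 0.04 0.0013 0.0533; 0.05 0.002 0.0533; 
plane slopes deg [-0.23455477  0.05310811] z 0.023834436904315526
fin 69 [ 0.52819495 -0.0881928   0.05724842] a,b -0.03662777904552166 0.0013747229592492186 ((528.23828125, -87.86933898925781), (45.20479202270508, 11.759251594543457), 76.10262298583984)
[(289, 389, 18, 11), (258, 389, 20, 11), (596, 340, 43, 15), (363, 283, 107, 27), (234, 273, 406, 127), (311, 200, 28, 25), (47, 173, 202, 227)]
```

View pics/t8.png

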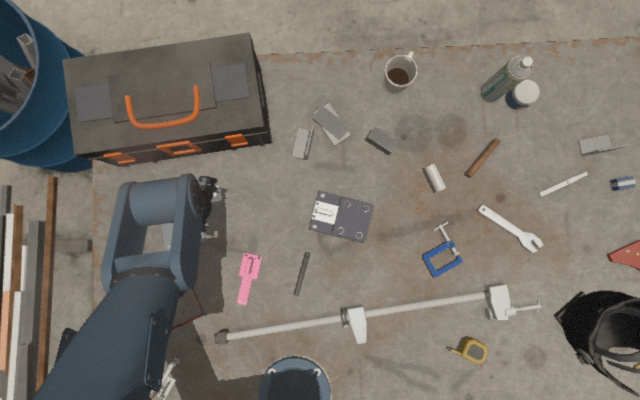

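The shoulder line is at 0 mm (-0.1 measured), the fin at -36.6 mm (-37 when home), and the top face at z 23.8 mm (24 expected), level within 0.25°. Everything else stands where it was. Handing in.

```bash
python3 -c "
from h import *
print(sign_off())"
```

```text
the job is handed in; nothing more can be done
None
```

I drew the narrow gauge out of the rack by its tongue, set it down about 5 cm clear and let go. Then I took it again by the fin, slid the tongue into the jig's gap until the shoulders stopped hard, lowered it onto the ledge, let go and backed the arm away. I signed off at about 23 s of the 54 s allowed.

**Last checks, in the jig's frame:**

| Check | Measured | Expected |
|---|---|---|
| Shoulder line, along the gap | -0.1 mm | 0 mm |
| Fin middle, along the gap | -36.6 mm | -37 mm |
| Top face of the body, height | 23.8 mm | 24 mm |
| Slope of the top face | within 0.25° | 0° |

- **Seating:** pushing harder once the shoulders met the strips gained only 0.2 mm. The highest wrist force I read was about 11 N. The camera calibration is good to about 2 mm, so this hard stop is the stronger evidence that the gauge is fully home.
- **Other objects:** the bystanders and the pink look-alike look unmoved in the last top view. The arm hides the rack in that picture. The last side view shows only the tongue end of the broad gauge, and it looks unmoved.
- **Disagreement:** one line fit of the body's direction gave -116°. I put that down to the fin's dark edges in the mask; the rectangle fits of the body and fin both gave -104°, which is the jig's direction.
- **Tool tilt:** the tool leaned by up to 2.7° early on because the joints lag at fast starts and stops. I brought it down to about 1.3° at the tongue grasp, and it was 0.3 to 0.9° through the fin grasp and insertion.

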